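Centre the ramekin on the portion scale and press its tare key

ROBOT

A 6-joint arm with a two-finger parallel gripper is mounted at the origin on a cart in front of the work surface, level with it; the furniture and walls round the work are solid. World frame = base frame: x ahead of the robot, y to its left, z up, the work surface at z = 0. Lengths are in m, angles in rad, forces in N, time in s.
With the tool pointing down it reaches from about 0.275 to 0.85 m from the base axis. Payload 19 kg.
Tool frame: the origin (TCP) lies at the very end of the fingers, on their centre line; the grasp point (between the pads) lies 19 mm behind it (manip.pinch_z is the distance from the TCP to the grasp point, in m); z points along the fingers, y is the line along which they close (so a half turn about z gives the same grasp; the last joint's range is limited). The gripper opens to 85 mm and grips with 20 to 120 N. Pads are 22 mm wide; open, the fingers measure 114 mm over their backs; the gripper's body (76 mm by 85 mm) begins 54 mm behind the grasp point. The pads swing forward as they close: fully open they stand 13 mm farther back than shut.
Start: joints at [-1.283, 0.15, 1.437, -0, 1.554, -0.134], TCP at [0.235, -0.525, 0.231] pointing down, gripper open.
Joint ranges: [-2.8, 2.8], [-0.68, 2.1], [0.12, 2.68], [-1.39, 4.53], [0.16, 2.79], [-2.81, 2.81]. Speed limits (rad/s): [1.89, 1.89, 2.22, 3.01, 3.01, 3.01].

INTERFACE

Orientations are given as a unit quaternion [x, y, z, w].
In Python, from bench import get_state, grab_frame, camera_model, job_done, find_in, regions_of, spot_point, manip gives the robot as it stands. The module is installed in compiled form; this text tells all that it offers.
- The arm moves only by the shell command python3 -m crank 'ROWS' [FORCE]. ROWS is JSON, a list that holds one entry, the list of rows, each a list of 5 numbers: the shift along the tool's x, y, z in m, then the turn about the tool's z in rad, then the opening, from -1 (shut) to 1 (fully open). A call has exactly 10 rows; each row shifts and turns the commanded pose from where the row before left it, along the tool's axes as they then stand; what a row does not reach is not made up. A row lasts 1/10 s, in which the tool goes at most 50 mm and 8.59 degrees, less where a joint would pass 70% of its speed; a pose out of reach is approached as far as the arm can. A call with a gripper value outside its range is refused whole. The fingers move at their own pace and stop on an object; FORCE is the grip in N (left out, the last holds). Time passes only in rows, so rows that do not move let the fingers close, or fill a call up. It gives the time, the measured TCP pose, the force, the opening and the grip force at its end, in the units of the state.
- get_state(): the state, without advancing time (a new reading comes with each control period).
- grab_frame(name): name is "scene" or "top" or "wrist"; returns (picture, depth): 480x640x3 uint8, blue, green, red; 480x640 float32, m along the optical axis (not along the pixel's ray), 0 where there is no reading.
- camera_model(name): a dict with "intrinsics" (3x3 intrinsics, pixels), "position" and "orientation" of the camera in the world; the wrist camera has in their place "hand_eye" (4x4, takes a point from camera to tool coordinates, whose origin is the TCP and whose axes are the flange's). Camera axes: x right, y up, looking along -z (the intrinsics and any distortion apply to the point x, -y, -z); pixel columns grow to the right and rows downward; lengths in m; the calibration is good to about 2 mm. The wrist camera is an equidistant fisheye: a pixel r from the principal point sees the ray r / f radians off the axis. A picture is of the moment at which its call begins: read the wrist's pose just before it. camera_model takes no time and is no camera call.
- job_done(): hands the job in; it is judged then, once.
Trained networks look in the newest picture that a camera, given by its name, has taken for a name from the list of things; names that differ only in an ending like _2 or _b are one class to them, and where a whole thing is asked for, a point or a joint stands for the part that bears it (a point fixed in the world has none). Each returns a list of dicts, best first, with "conf" (0 to 1); they miss things now and then, are a little off and sometimes report something else, mostly with a low value. They report only what shows in the picture. A call takes as long as a camera call.
- find_in(camera, thing): "location" ([x, y, z] in m, in the coordinates of the camera as it stood for that picture, good to about 4 mm: the middle of the surface that is visible of it).
- regions_of(camera, thing): "mask" (480x640 bool, what is visible of it).
- spot_point(camera, thing): "location" ([x, y, z] in m, in the coordinates of the camera as it stood for that picture, good to about 4 mm: a listed point, or the origin of a listed thing).
The state is a dict: "t": time; "joint_pos": joint angles; "joint_velocities": joint speeds; "tau": joint torques, N m; "ee_pos": TCP position; "orientation": TCP orientation; "wrist_force": force on the tool from outside, world axes, zero at the start; "ft_torque": the same for the moment, N m; "opening": finger opening in m; "grip_force": force on a finger pad.
Only numpy, scipy, OpenCV 4.12 (cv2) and the standard library are available. Lean on these libraries where they do the work, as an engineer would, in place of code of your own. Each camera call takes 0.05 s, during which the arm holds its last target. There are 200 camera calls.

TASK

The empty ramekin stands off-centre on the portion scale, where it would be weighed wrongly: push it gently with the fingertips, without picking it up, to the middle of the steel platform and let go of it. Then press the wide tare key lightly all the way down and release it, touching neither the ramekin nor the platform meanwhile, so that the scale is zeroed with the ramekin on. Do not press the two round keys, and leave the things standing about where they are.

Things in the scene. Friction and masses are not known exactly. Their poses are not given: they have to be found in the camera images.
- scale: grey portion scale, 235 (x) by 172 (y) by 52 mm high; it does not slide. Origin on the worktop under the housing, z up, +x from its low front panel (towards the robot, give or take its yaw) to the platform at its rear, +y left. The panel, 70 mm deep, slopes down to the front by 0.20 rad; on it a dark display and, in front of that, a row of three white keys: from the left round, round, wide (tare)
- platform: square weighing platform of plain steel, 160 by 160 by 6 mm, fixed on the scale; origin at the centre of its underside, 46 mm above the worktop and 26 mm to +x of the scale's origin; its top is level, 52 mm above the worktop. Axes as the scale's
- platform_center (a point): middle of the platform's top face; axes as the scale's
- ramekin: loose white straight-sided round dish, open at the top, 100 mm diameter, 45 mm high, wall 5 mm, about 0.26 kg; origin at the centre of its underside, z up. Starts on the platform, its centre 28 to 58 mm from the middle, towards the right (-y) edge of the scale; it slides when pushed
- tare_key (a joint): travel of the tare key into the panel, m: 0 = up, 0.004 = fully down; sprung, about 1.2 N to start it and 3.6 N to hold it fully down; it comes back up by itself
- tare_key_top (a point): centre of the top face of the wide tare key: 19 mm (scale x) by 37 mm (scale y), 37 mm above the worktop, 6 mm proud of the panel when up; 111 mm in front (-x) and 50 mm right (-y) of the scale's origin. It goes down along its own -z, the panel's normal, 0.20 rad off vertical (the face leans to the front). Its edge is 46 mm from the nearest round key and 47 mm from the platform
- unit_key (a joint): travel of the middle, round key (19 mm), m: 0 = up; must stay up
- unit_key_top (a point): centre of the top of the middle, round key, 24 mm to the left (+y) of the scale's middle
- power_key (a joint): travel of the left, round key (19 mm), m: 0 = up; must stay up
- power_key_top (a point): centre of the top of the left, round key, 62 mm to the left (+y) of the scale's middle
- sugar: grey round canister with a wooden lid, 92 mm diameter, 120 mm high; origin under its middle; a bystander left of the scale. Behind it stands a fixed juice dispenser: drip tray from x = 0.54 m back and y = 0.10 m to the left, its tanks and taps over x > 0.56 m, y > 0.08 m, from 0.1 m up to 0.57 m; keep the arm clear of it when swinging to the scale
- creamer_a: single creamer pod, about 40 mm wide, 21 mm high; origin under its middle; a bystander left of the scale
- creamer_4: single creamer pod, about 40 mm wide, 21 mm high; origin under its middle; a bystander behind and right of the scale. In front of it, right of the scale, stands a fixed wicker basket 87 mm high, from x = 0.37 to 0.60 m and from y = -0.22 m to the right
- mug: white porcelain mug standing upside down, 86 mm diameter, 94 mm high; origin under its middle; a bystander behind the scale
- salt: shaker with a grey cap, 44 mm diameter, 90 mm high; origin under its middle; a bystander beyond the canister
- fork: steel fork lying flat, 200 by 27 by 14 mm; origin under its middle; a bystander far left

How it is judged:
On the way, in this order (a step that is already met when the one before it is completed fails the run):
1. the ramekin stands upright in the middle of the platform, let go (horizontal distance between ramekin and platform_center below 0.015 m and angle between ramekin's own z axis and vertical below 0.08 rad and z of ramekin in the frame of platform_center below 0.004 m and contact force between each of the fingers, the arm and ramekin below 0.3 N and contact force between each of the fingers, the arm and platform below 0.3 N), for 0.2 s.
2. the tare key is pressed down with nothing touching ramekin or platform (all of step 1 and value of joint tare_key above 0.003 m), for 0.05 s.
At the end, for the whole second after the job is handed in: the ramekin rests upright on the platform with its centre within 15 mm of the platform's middle, at rest, and all three keys are up again (horizontal distance between ramekin and platform_center below 0.015 m and angle between ramekin's own z axis and vertical below 0.08 rad and z of ramekin in the frame of platform_center below 0.004 m and linear speed of ramekin below 0.01 m/s and value of joint each of tare_key, unit_key, power_key below 0.001 m); the robot touches nothing.
It fails at once if the ramekin is picked up (more than 10 mm off the platform), tipped over or pushed off the platform (z of ramekin in the frame of platform_center above 0.01 m or z of ramekin in the frame of platform_center below -0.012 m or angle between ramekin's own z axis and vertical above 0.3 rad).
It fails at once if a round key is pressed (value of joint any of unit_key, power_key above 0.002 m).
It fails at once if the scale is pressed or struck with more than 30 N (contact force between any of the fingers, the arm and scale above 30 N).
It fails at once if the ramekin is struck or squeezed with more than 20 N (contact force between any of the fingers, the arm and ramekin above 20 N).
It fails at once if a bystander is moved more than 15 mm (distance of any of sugar, creamer_a, creamer_4, mug, salt, fork from where it was at the start of the episode above 0.015 m).
It also fails if it takes over 48 s, if anything falls off the work surface, if the arm or the gripper's body presses on something with over 40 N, if the wrist force passes 120 N, or if a joint passes its speed limit or range.

## Working session

There is one attempt and no reset: what is moved stays moved. The work goes in short steps, Python scripts to look and compute and a shell command to move; the robot and the scene stay as the last step left them, time stands still between calls to the robot, and variables do not carry over. Pictures are saved under pics/ and viewed, at most 10 in all, crops included, and the job is handed in when it is done.

```bash
mkdir -p pics; cat > h.py <<'E'
import numpy as np, cv2
from scipy.spatial.transform import Rotation as R
from bench import *
def cam(name):
    m=camera_model(name)
    if name=="wrist":
        s=get_state(); T=np.eye(4); T[:3,:3]=R.from_quat(s["orientation"]).as_matrix(); T[:3,3]=s["ee_pos"]
        return m,T@np.array(m["hand_eye"])
    T=np.eye(4); o=np.array(m["orientation"]); T[:3,:3]=R.from_quat(o).as_matrix() if o.size==4 else o
    T[:3,3]=m["position"]; return m,T
def w(T,p): return T[:3,:3]@np.array(p)+T[:3,3]
E
python3 - <<'E'
from h import *
s=get_state(); print({k:np.round(v,3) for k,v in s.items()})
print(R.from_quat(s["orientation"]).as_matrix().round(3))
for c in ["scene","top"]:
    m,T=cam(c); print(c,m); 
    im,d=grab_frame(c); cv2.imwrite(f"pics/{c}0.png",im)
    for n in ["platform_center","scale","ramekin","tare_key_top","unit_key_top","power_key_top"]:
        for r in spot_point(c,n)[:2]: print(c,n,round(r["conf"],2),w(T,r["location"]).round(4))
E
```

```text
{'t': np.float64(0.0), 'joint_pos': array([-1.283,  0.151,  1.438,  0.   ,  1.554, -0.134]), 'joint_velocities': array([ 0.001,  0.   , -0.001, -0.002, -0.   , -0.002]), 'tau': array([-2.0000e-03, -7.1305e+01, -5.7087e+01, -0.0000e+00,  9.0000e-03,
       -0.0000e+00]), 'ee_pos': array([ 0.235, -0.524,  0.231]), 'orientation': array([ 0.978,  0.209, -0.   , -0.001]), 'wrist_force': array([ 0.034,  0.992, -0.207]), 'ft_torque': array([ 0.024,  0.005, -0.043]), 'grip_force': np.float64(0.0), 'opening': np.float64(0.085)}
[[ 0.912  0.409 -0.   ]
 [ 0.409 -0.912  0.001]
 [ 0.    -0.001 -1.   ]]
scene {'intrinsics': array([[485.07265942,   0.        , 319.34067015],
       [  0.        , 485.07265942, 238.88493986],
       [  0.        ,   0.        ,   1.        ]]), 'position': array([0.00616101, 0.82850318, 0.95251642]), 'orientation': array([-0.133047  ,  0.3603323 ,  0.85744022, -0.34242575])}
scene platform_center 0.87 [ 0.5987 -0.0286  0.0494]
scene scale 0.75 [ 0.5736 -0.032  -0.0009]
scene ramekin 0.6 [ 0.6226 -0.0814  0.0475]
scene tare_key_top 0.62 [ 0.4565 -0.0712  0.0387]
scene tare_key_top 0.24 [ 0.4791  0.2385 -0.0013]
scene unit_key_top 0.4 [ 0.4602 -0.0015  0.0342]
scene unit_key_top 0.37 [ 0.623  -0.0793  0.046 ]
scene power_key_top 0.42 [0.4642 0.041  0.0351]
top {'intrinsics': array([[473.59540776,   0.        , 325.00791469],
       [  0.        , 473.59540776, 236.39748352],
       [  0.        ,   0.        ,   1.        ]]), 'position': array([0.42921059, 0.15396026, 1.16820289]), 'orientation': array([ 0.06004646, -0.05686168, -0.7004824 ,  0.70886218])}
top platform_center 0.92 [ 0.5991 -0.0415  0.0513]
top scale 0.64 [ 0.571  -0.0329  0.0016]
top ramekin 0.91 [ 0.626  -0.0813  0.0489]
top tare_key_top 0.43 [ 0.4591 -0.0776  0.0372]
top unit_key_top 0.56 [ 0.6003 -0.0366  0.05  ]
top unit_key_top 0.48 [ 0.4618 -0.0017  0.0398]
top power_key_top 0.52 [0.4694 0.035  0.0338]
```

```bash
cat >> h.py <<'E'
def cloud(c,d,T,K):
    v,u=np.indices(d.shape); p=np.stack([(u-K[0,2])/K[0,0]*d,-(v-K[1,2])/K[1,1]*d,-d],-1)
    p=p@T[:3,:3].T+T[:3,3]; p[d==0]=np.nan; return p
def meas(c):
    m,T=cam(c); im,d=grab_frame(c); P=cloud(c,d,T,np.array(m["intrinsics"]))
    out={}
    r=regions_of(c,"ramekin")
    if r:
        q=P[r[0]["mask"]]; q=q[(q[:,2]>.090)&(q[:,2]<.105)]
        if len(q)>20:
            (x,y),rad=cv2.minEnclosingCircle(np.float32(q[:,:2]*1000)); 
            A=np.c_[2*q[:,:2],np.ones(len(q))]; s=np.linalg.lstsq(A,(q[:,:2]**2).sum(1),rcond=None)[0]
            out["ram_circ"]=np.round([x/1000,y/1000,rad/1000],4); out["ram_ls"]=np.round([s[0],s[1],np.sqrt(s[2]+s[0]**2+s[1]**2)],4); out["n"]=len(q); out["z"]=np.median(q[:,2]).round(4)
    return out,im,P
E
python3 - <<'E'
from h import *
for c in ["scene","top"]:
    o,im,P=meas(c); print(c,o)
    for n in ["platform","tare_key","unit_key","power_key","scale"]:
        for r in regions_of(c,n)[:1]:
            q=P[r["mask"]]; q=q[~np.isnan(q[:,0])]; print(n,round(r["conf"],2),len(q),np.median(q,0).round(4))
            if n in("platform","scale"):
                q=q[(q[:,2]>.03)&(q[:,2]<.062)]; b=cv2.minAreaRect(np.float32(q[:,:2]*1000)); print("  rect",b)
    if c=="top":
        cv2.imwrite("pics/crop.png",cv2.resize(im[120:420,280:560],None,fx=2,fy=2))
E
```

```text
scene {'ram_circ': array([ 0.6256, -0.0809,  0.0536]), 'ram_ls': array([ 0.6242, -0.0803,  0.0472]), 'n': 203, 'z': np.float64(0.0946)}
platform 0.92 1629 [ 0.5749 -0.0118  0.051 ]
  rect ((596.8130493164062, -34.32496643066406), (160.1954803466797, 160.7520294189453), 84.59663391113281)
tare_key 0.72 132 [0.4191 0.1417 0.0189]
scale 0.88 3725 [ 0.5315 -0.001   0.0381]
  rect ((561.75244140625, -30.883827209472656), (174.3084259033203, 233.6416015625), 85.56982421875)
top {'ram_circ': array([ 0.6239, -0.0829,  0.0501]), 'ram_ls': array([ 0.6241, -0.0827,  0.047 ]), 'n': 302, 'z': np.float64(0.0961)}
platform 0.66 3187 [ 0.5738 -0.0149  0.0521]
  rect ((597.5476684570312, -38.08282470703125), (160.4270477294922, 161.06674194335938), 85.03472900390625)
unit_key 0.48 26 [ 0.4638 -0.0022  0.0376]
power_key 0.62 3227 [ 0.5753 -0.0155  0.0522]
scale 0.82 6016 [ 0.5357 -0.0168  0.049 ]
  rect ((561.9824829101562, -35.20624542236328), (172.66201782226562, 235.3939971923828), 85.05155944824219)
```

View pics/top0.png

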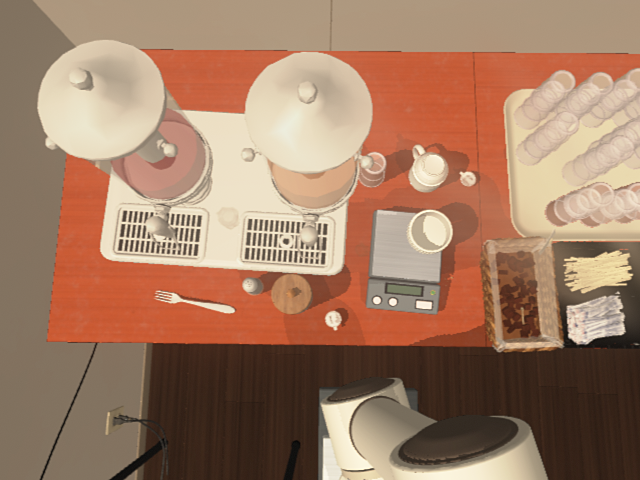

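View pics/scene0.png

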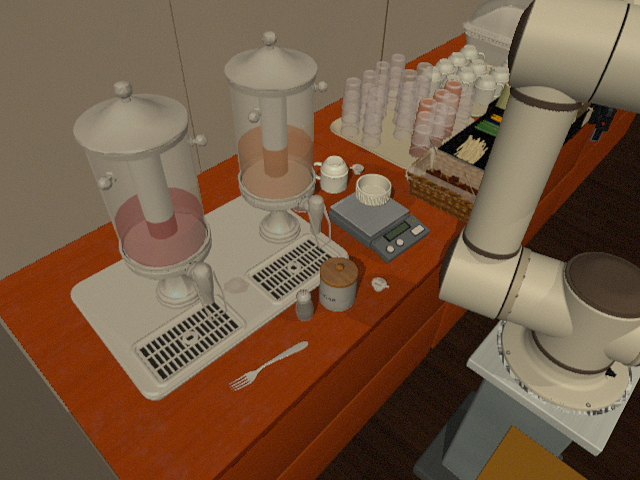

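Top view: the platform is near pixel (405,245), the ramekin at (429,232) and the tare key at (424,305), with the mug just behind. The scene view agrees. This gives scale yaw ≈ -0.087, platform centre (0.597,-0.037), ramekin (0.624,-0.0815) and key (0.4565,-0.0747). I'll push from inside the dish with closed fingers, which is stable and keeps clear of the mug.

```bash
python3 -m crank '[[[0.036,-0.0164,-0.006,0,-1],[0.036,-0.0164,-0.006,0,-1],[0.036,-0.0164,-0.006,0,-1],[0.036,-0.0164,-0.006,0,-1],[0.036,-0.0164,-0.006,0,-1],[0.036,-0.0164,-0.006,0,-1],[0.036,-0.0164,0,0,-1],[0.036,-0.0164,0,0,-1],[0.036,-0.0164,0,0,-1],[0.036,-0.0164,0,0,-1]]]' 20
python3 -m crank '[[[0.036,-0.0164,0,0,-1],[0.036,-0.0164,0,0,-1],[0.036,-0.0164,0,0,-1],[0.036,-0.0164,0,0,-1],[0.03,-0.0164,0,0,-1],[0,0,0,0.1016,-1],[0,0,0,0.1016,-1],[0,0,0,0.1016,-1],[0,0,0,0.1016,-1],[0,0,0,0.1016,-1]]]'
```

```text
t: 2.4
ee_pos: [0.4976, -0.2261, 0.2674]
orientation: [0.978, 0.209, 0.0, 0.0]
wrist_force: [-0.4, 0.1, -0.1]
opening: -0.0002
grip_force: 0.0
t: 3.4
ee_pos: [0.6219, -0.0815, 0.2673]
orientation: [0.999, -0.045, -0.0, -0.0]
wrist_force: [-0.1, -0.2, 1.1]
opening: 0.0003
grip_force: 0.0
```

```bash
python3 - <<'E'
from h import *
for c in ["wrist","top"]:
    m,T=cam(c); im,d=grab_frame(c); cv2.imwrite(f"pics/{c}1.png",im)
    for n in ["platform_center","ramekin","tare_key_top"]:
        for r in spot_point(c,n)[:1]: print(c,n,round(r["conf"],2),w(T,r["location"]).round(4))
E
```

```text
wrist platform_center 0.84 [ 0.5958 -0.0386  0.0518]
wrist ramekin 0.63 [ 0.6304 -0.0809  0.0541]
top platform_center 0.91 [ 0.6009 -0.0419  0.0536]
top ramekin 0.62 [ 0.6269 -0.0814  0.056 ]
```

View pics/wrist1.png

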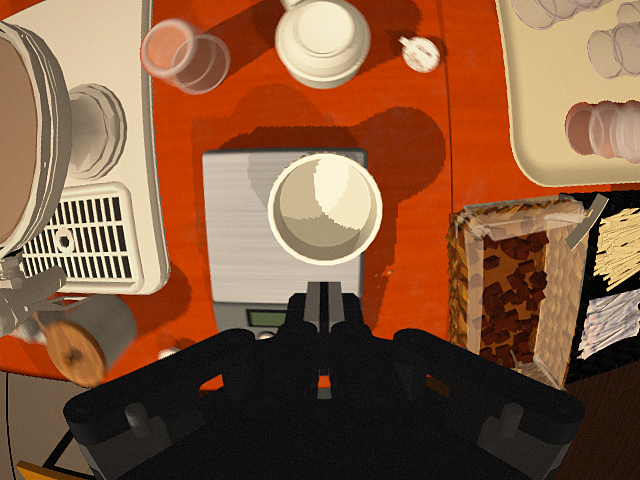

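Wrist view: the ramekin is at (326,208) and the closed fingertips show at (325,290). Position agrees, so I'll lower into the dish.

```bash
python3 -m crank '[[[0.002,0,0.025,0,-1],[0,0,0.025,0,-1],[0,0,0.025,0,-1],[0,0,0.025,0,-1],[0,0,0.025,0,-1],[0,0,0.025,0,-1],[0,0,0.015,0,-1],[0,0,0.003,0,-1],[0,0,0.001,0,-1],[0,0,0,0,-1]]]'
python3 -m crank '[[[0,0,0.002,0,-1],[0,0,0.002,0,-1],[0,0,0.002,0,-1],[0,0,0.002,0,-1],[0,0,0.002,0,-1],[0,0,0.002,0,-1],[0,0,0.002,0,-1],[0,0,0.002,0,-1],[0,0,0.002,0,-1],[0,0,0,0,-1]]]'
```

```text
t: 4.8
ee_pos: [0.6244, -0.0818, 0.0995]
orientation: [0.999, -0.043, 0.001, 0.0]
wrist_force: [0.5, 0.4, 0.5]
opening: -0.0001
grip_force: 0.0
t: 5.8
ee_pos: [0.6237, -0.0817, 0.0799]
orientation: [0.999, -0.043, -0.0, -0.0]
wrist_force: [-0.6, 0.0, -0.1]
opening: 0.0001
grip_force: 0.0
```

```bash
python3 -m crank '[[[-0.006,-0.008,0,0,-1],[-0.006,-0.008,0,0,-1],[-0.0015,-0.002,0,0,-1],[-0.0015,-0.002,0,0,-1],[-0.0015,-0.002,0,0,-1],[-0.0015,-0.002,0,0,-1],[-0.0015,-0.002,0,0,-1],[-0.0015,-0.002,0,0,-1],[-0.0015,-0.002,0,0,-1],[-0.0015,-0.002,0,0,-1]]]'
python3 -m crank '[[[-0.0015,-0.002,0,0,-1],[-0.0015,-0.002,0,0,-1],[-0.0015,-0.002,0,0,-1],[-0.0015,-0.002,0,0,-1],[-0.0015,-0.002,0,0,-1],[-0.0015,-0.002,0,0,-1],[-0.0015,-0.002,0,0,-1],[-0.0015,-0.002,0,0,-1],[0,0,0,0,-1],[0,0,0,0,-1]]]'
python3 - <<'E'
from h import *
for c in ["wrist","top"]:
    m,T=cam(c); im,d=grab_frame(c); cv2.imwrite(f"pics/{c}2.png",im)
    for n in ["platform_center","ramekin"]:
        for r in spot_point(c,n)[:1]: print(c,n,round(r["conf"],2),w(T,r["location"]).round(4))
for c in ["scene","top"]: print(c,meas(c)[0])
E
```

```text
t: 6.8
ee_pos: [0.6026, -0.0477, 0.0803]
orientation: [0.999, -0.043, 0.0, -0.0]
wrist_force: [1.1, -2.4, 1.0]
opening: -0.0001
grip_force: 1.3
t: 7.8
ee_pos: [0.592, -0.0306, 0.0803]
orientation: [0.999, -0.043, -0.0, -0.0]
wrist_force: [0.6, 0.5, 0.4]
opening: -0.0002
grip_force: 0.3
wrist ramekin 0.84 [ 0.6112 -0.0521  0.0574]
scene {'ram_circ': array([ 0.6055, -0.0508,  0.0507]), 'ram_ls': array([ 0.6079, -0.0517,  0.0469]), 'n': 151, 'z': np.float64(0.0951)}
top {'ram_circ': array([ 0.5633, -0.0548,  0.0204]), 'ram_ls': array([ 0.5825, -0.0547,  0.0233]), 'n': 44, 'z': np.float64(0.0968)}
```

```bash
python3 -m crank '[[[-0.0015,-0.002,0,0,-1],[-0.0015,-0.002,0,0,-1],[-0.0015,-0.002,0,0,-1],[-0.0015,-0.002,0,0,-1],[-0.0015,-0.002,0,0,-1],[-0.0015,-0.002,0,0,-1],[-0.0007,-0.001,0,0,-1],[0,0,0,0,-1],[0.003,0.004,0,0,-1],[0.006,0.008,0,0,-1]]]'
python3 -m crank '[[[0.006,0.008,0,0,-1],[0,0,0,0,-1],[0,0,-0.01,0,-1],[0,0,-0.03,0,-1],[0,0,-0.04,0,-1],[-0.01,0,-0.04,0,-1],[-0.05,0,0,0,-1],[-0.05,0,0,0,-1],[-0.04,0,0,0,-1],[0,0,0,0,-1]]]'
python3 - <<'E'
from h import *
for c in ["wrist","top","scene"]:
    m,T=cam(c); im,d=grab_frame(c); cv2.imwrite(f"pics/{c}3.png",im)
    for n in ["platform_center","ramekin","tare_key_top"]:
        for r in spot_point(c,n)[:1]: print(c,n,round(r["conf"],2),w(T,r["location"]).round(4))
for c in ["scene","top"]: print(c,meas(c)[0])
E
```

```text
t: 9.3
ee_pos: [0.5917, -0.0298, 0.0804]
orientation: [0.999, -0.043, -0.0, -0.0]
wrist_force: [0.9, -0.6, 0.2]
opening: 0.0
grip_force: 0.0
t: 10.3
ee_pos: [0.4439, -0.0245, 0.2016]
orientation: [0.999, -0.043, 0.001, 0.0]
wrist_force: [1.6, -0.2, -0.2]
opening: -0.0002
grip_force: 0.0
wrist ramekin 0.62 [ 0.6018 -0.0378  0.0561]
wrist tare_key_top 0.61 [ 0.4589 -0.0785  0.0342]
top ramekin 0.96 [ 0.6001 -0.0388  0.0533]
scene platform_center 0.67 [ 0.597  -0.0324  0.0475]
scene ramekin 0.78 [ 0.5968 -0.037   0.0464]
scene tare_key_top 0.59 [ 0.4573 -0.0732  0.0336]
scene {'ram_circ': array([ 0.5989, -0.0392,  0.0523]), 'ram_ls': array([ 0.5988, -0.0381,  0.0471]), 'n': 219, 'z': np.float64(0.0946)}
top {'ram_circ': array([ 0.5994, -0.0409,  0.0505]), 'ram_ls': array([ 0.5996, -0.0405,  0.0472]), 'n': 283, 'z': np.float64(0.0965)}
```

View pics/wrist3.png

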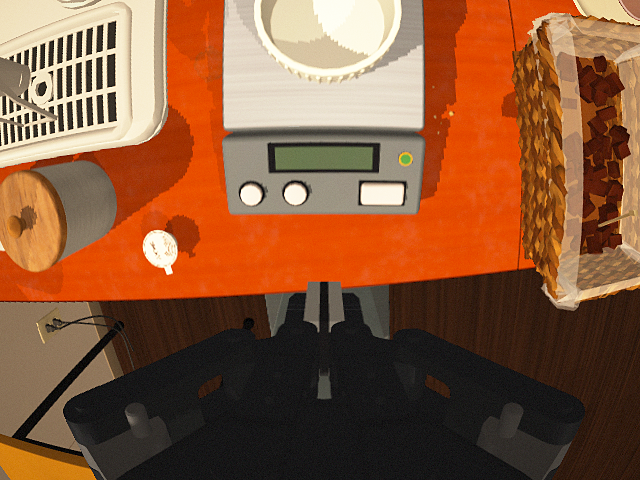

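Wrist view: the ramekin stands centred on the platform and the tare key is at (383,193). The measured ramekin is within about 3 mm of the middle. Next I'll go above the tare key.

```bash
python3 -m crank '[[[0.007,0.025,0,0,-1],[0.0075,0.025,0,0,-1],[0,0,0.03,0,-1],[0,0,0.03,0,-1],[0,0,0.03,0,-1],[0,0,0.03,0,-1],[0,0,0.025,0,-1],[0,0,0.01,0,-1],[0,0,0,0,-1],[0,0,0,0,-1]]]'
python3 - <<'E'
from h import *
im,d=grab_frame("wrist"); cv2.imwrite("pics/wrist4.png",im); print(get_state()["ee_pos"],get_state()["wrist_force"])
E
```

```text
t: 12.1
ee_pos: [0.4581, -0.0765, 0.0464]
orientation: [0.999, -0.043, 0.001, 0.0]
wrist_force: [-0.4, -0.5, 1.1]
opening: -0.0002
grip_force: 0.0
[ 0.45822792 -0.07657702  0.04660679] [ 0.82717575 -0.27486706 -0.03968799]
```

View pics/wrist4.png

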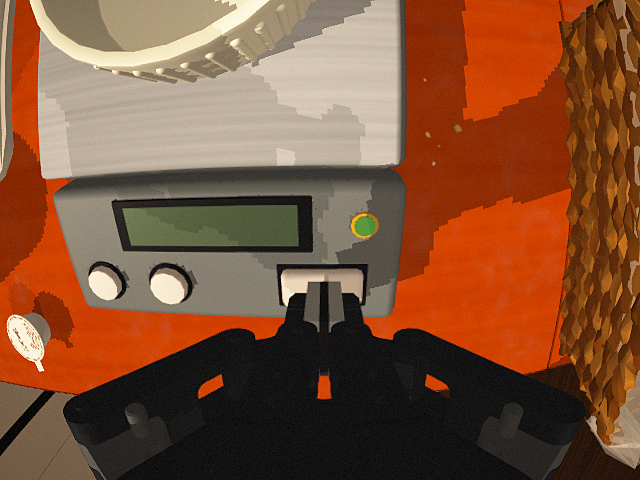

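Wrist view: the fingertips at (325,290) sit over the wide key at (322,285), clear of the round keys and the platform. Pressing in small steps.

```bash
python3 -m crank '[[[-0.002,0,0.002,0,-1],[0,0,0.002,0,-1],[0,0,0.001,0,-1],[0,0,0.001,0,-1],[0,0,0.0005,0,-1],[0,0,0.0005,0,-1],[0,0,0.0005,0,-1],[0,0,0.0005,0,-1],[0,0,0.0005,0,-1],[0,0,0,0,-1]]]'; python3 -c "
from bench import *
print(get_state()['ee_pos'],get_state()['wrist_force'])"
```

```text
t: 13.15
ee_pos: [0.4556, -0.0762, 0.0369]
orientation: [0.999, -0.043, 0.0, -0.0]
wrist_force: [1.2, -0.7, 1.3]
opening: -0.0001
grip_force: 0.9
[ 0.45562778 -0.0761978   0.03686729] [ 1.21363928 -0.73153761  1.29999935]
```

```bash
python3 -m crank '[[[0,0,0.0005,0,-1],[0,0,0.0005,0,-1],[0,0,0.0005,0,-1],[0,0,0.0005,0,-1],[0,0,0,0,-1],[0,0,0,0,-1],[0,0,0,0,-1],[0,0,0,0,-1],[0,0,0,0,-1],[0,0,0,0,-1]]]'; python3 -c "
from bench import *
import numpy as np
a=[]
for i in range(4):
  grab_frame('wrist'); s=get_state(); a.append(s['wrist_force'])
print(s['ee_pos'],np.mean(a,0))"
```

```text
t: 14.15
ee_pos: [0.4555, -0.0762, 0.0348]
orientation: [0.999, -0.043, 0.0, -0.0]
wrist_force: [2.4, 0.1, 3.7]
opening: -0.0001
grip_force: 1.4
[ 0.45549195 -0.07617902  0.034797  ] [ 1.63221329 -0.97369393  3.27313248]
```

```bash
python3 -m crank '[[[0,0,0.00025,0,-1],[0,0,0.00025,0,-1],[0,0,0,0,-1],[0,0,0,0,-1],[0,0,0,0,-1],[0,0,0,0,-1],[0,0,0,0,-1],[0,0,0,0,-1],[0,0,0,0,-1],[0,0,0,0,-1]]]'; python3 -c "
from bench import *
import numpy as np
a=[]
for i in range(6):
  grab_frame('wrist'); s=get_state(); a.append(s['wrist_force'])
print(s['ee_pos'],np.mean(a,0))"
```

```text
t: 15.35
ee_pos: [0.4555, -0.0762, 0.0343]
orientation: [0.999, -0.043, -0.0, -0.0]
wrist_force: [3.5, -0.2, 3.5]
opening: 0.0002
grip_force: 1.6
[ 0.45553377 -0.07617839  0.03432368] [ 1.57235427 -0.51671074  3.39206145]
```

```bash
python3 -m crank '[[[0,0,0.00025,0,-1],[0,0,0.00025,0,-1],[0,0,0,0,-1],[0,0,0,0,-1],[0,0,0,0,-1],[0,0,0,0,-1],[0,0,0,0,-1],[0,0,0,0,-1],[0,0,0,0,-1],[0,0,0,0,-1]]]'; python3 -c "
from bench import *
import numpy as np
a=[]
for i in range(6):
  grab_frame('wrist'); s=get_state(); a.append(s['wrist_force'])
print(s['ee_pos'],np.mean(a,0))"
```

```text
t: 16.65
ee_pos: [0.4555, -0.0762, 0.0338]
orientation: [0.999, -0.043, 0.0, -0.0]
wrist_force: [1.9, -0.5, 2.8]
opening: 0.0002
grip_force: 1.7
[ 0.45549538 -0.076178    0.03380861] [ 2.13956383 -0.23243622  3.67156643]
```

```bash
python3 -m crank '[[[0,0,0.00025,0,-1],[0,0,0.00025,0,-1],[0,0,0,0,-1],[0,0,0,0,-1],[0,0,0,0,-1],[0,0,0,0,-1],[0,0,0,0,-1],[0,0,0,0,-1],[0,0,0,0,-1],[0,0,0,0,-1]]]'; python3 -c "
from bench import *
import numpy as np
a=[]
for i in range(6):
  grab_frame('wrist'); s=get_state(); a.append(s['wrist_force'])
print(s['ee_pos'],np.mean(a,0),s['grip_force'])"
```

```text
t: 17.95
ee_pos: [0.4557, -0.0762, 0.0336]
orientation: [0.999, -0.043, 0.0, 0.0]
wrist_force: [1.0, 0.6, 9.3]
opening: -0.0001
grip_force: 4.1
[ 0.45563097 -0.07618991  0.03356362] [0.96982576 0.27153576 8.95196903] 4.109498206526041
```

The force jumped to 9 N, so the key has bottomed out. Releasing.

```bash
python3 -m crank '[[[0,0,-0.002,0,-1],[0,0,-0.005,0,-1],[0,0,-0.01,0,-1],[0,0,-0.03,0,-1],[0,0,-0.03,0,-1],[0,0,-0.04,0,-1],[-0.03,0,-0.03,0,-1],[-0.03,0,0,0,-1],[0,0,0,0,-1],[0,0,0,0,-1]]]'
python3 - <<'E'
from h import *
print(get_state()["wrist_force"])
for c in ["scene","top"]: print(c,meas(c)[0])
im,d=grab_frame("wrist"); cv2.imwrite("pics/wrist5.png",im)
E
```

```text
t: 19.25
ee_pos: [0.3956, -0.071, 0.181]
orientation: [0.999, -0.043, 0.001, 0.0]
wrist_force: [0.5, -0.3, -0.1]
opening: -0.0005
grip_force: 0.0
[ 0.49537176 -0.30052364 -0.13764741]
scene {'ram_circ': array([ 0.6014, -0.039 ,  0.0532]), 'ram_ls': array([ 0.5992, -0.0379,  0.0473]), 'n': 228, 'z': np.float64(0.095)}
top {'ram_circ': array([ 0.5991, -0.041 ,  0.0506]), 'ram_ls': array([ 0.5995, -0.0407,  0.0472]), 'n': 316, 'z': np.float64(0.0965)}
```

View pics/wrist5.png

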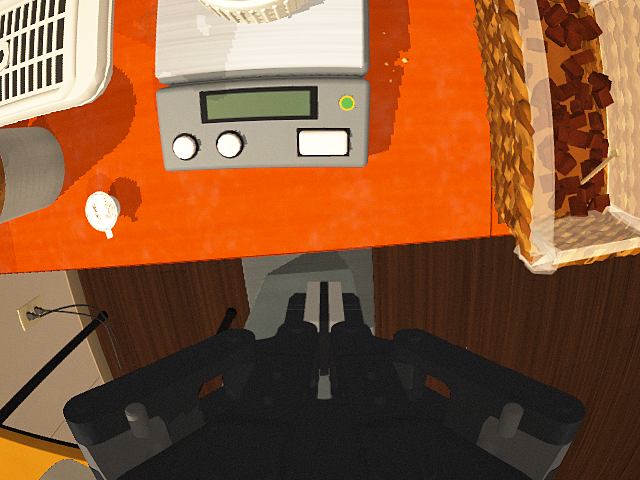

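The picture shows the tare key up again at (323,142), the round keys at (186,147) and (229,144) untouched, and the ramekin still in the middle. Handing in.

```bash
python3 -c "
from bench import job_done
print(job_done())"
```

```text
the job is handed in; nothing more can be done
None
```

I pushed the ramekin to about 3 mm from the platform's middle and let it go, then pressed the tare key fully down (about 9 N at the stop) and released it; the job is handed in, but no verdict was returned.

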